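Square a painted board into the corner stop

ROBOT

A 6-joint arm with a two-finger parallel gripper is mounted at the origin on a cart in front of the work surface, level with it; the furniture and walls round the work are solid. World frame = base frame: x ahead of the robot, y to its left, z up, the work surface at z = 0. Lengths are in m, angles in rad, forces in N, time in s.
With the tool pointing down it reaches from about 0.225 to 0.875 m from the base axis. Payload 3.4 kg.
Tool frame: the origin (TCP) lies on the centre line of the jaws, within the pads' length; the fingertips stand 19 mm ahead of it and the grasp point (between the pads) is the TCP; z points along the fingers, y is the direction in which the jaws open and shut (so a half turn about z gives the same grasp; the last joint's range is limited). The gripper opens to 85 mm and grips with 20 to 120 N. Pads are 22 mm wide; open, the fingers measure 114 mm over their backs; the gripper's body (76 mm by 85 mm) begins 54 mm behind the grasp point. The pads swing forward as they close: fully open they stand 13 mm farther back than shut.
Start: joints at [1.163, 0.276, 1.505, -0, 1.361, -0.121], TCP at [0.163, 0.552, 0.25] pointing down, gripper open.
Joint ranges: [-2.89, 2.89], [-0.75, 2.08], [0.22, 2.7], [-1.18, 4.32], [0.11, 2.71], [-2.7, 2.7]. Speed limits (rad/s): [2.57, 2.57, 3.14, 3.14, 3.14, 3.14].

INTERFACE

Orientations are given as a unit quaternion [w, x, y, z].
In Python, from rig import monitor, eyes, manip, models gives the robot as it stands.
- The arm moves only by the tool send_rows, never from a script. Its argument "deltas" is a list of rows, each an object with "dp": the shift along the world's x, y, z each as a share of 0.12 m, from -1 to 1, a list of three; "rotation": the turn, a rotation vector about the world's x, y, z each as a share of 0.5 rad, from -1 to 1, a list of three. In form: [{"dp": [dx, dy, dz], "rotation": [rx, ry, rz]}, ...]. A call has 1 to 12 rows; each row is the pose to reach, as a shift and turn from the pose commanded when the call began; what a row does not reach only later rows make up. A row lasts 1/12 s, in which the tool goes at most 41.7 mm and 7.16 degrees, less where a joint would pass 70% of its speed; a pose out of reach is approached as far as the arm can. A call with a number of a shift or a turn outside -1 to 1 is refused whole. A call with a gripper value outside its range is refused whole. "fingers" is the closure, from -1 (fully open) to 1 (shut), set as the call begins (left out, the last holds). The fingers move at their own pace and stop on an object; "grip_force" is the grip in N (left out, the last holds). Time passes only in rows, so rows that repeat a pose let the fingers close. It gives the time, the measured TCP pose, the force and the opening at its end, in the units of the state.
- monitor.get_state(): the state, without advancing time (a new reading comes with each control period).
- eyes.get_image(name): name is "side" or "top"; returns a dict with "color" (384x512x3 uint8, red, green, blue), "depth" (384x512 float32, m along the optical axis (not along the pixel's ray), 0 where there is no reading), "mtx" (3x3 intrinsics, pixels), "rvec" (rotation vector, rad) and "tvec" (3), from world to camera coordinates, as OpenCV has them. Camera axes: x right, y down, z forward; pixel columns grow to the right and rows downward; lengths in m; the calibration is good to about 2 mm. A picture is of the moment at which its call begins.
- manip.sign_off(): hands the job in, once; it reports no verdict.
Trained networks look in a picture, given as the dict that the camera call returned (one of the last four; its "shot" number tells which), for a name from the list of things; names that differ only in an ending like _2 or _b are one class to them, and where a whole thing is asked for, a point or a joint stands for the part that bears it (a point fixed in the world has none). Each returns a list of dicts, best first, with "score" (0 to 1); they miss things now and then, are a little off and sometimes report something else, mostly with a low value. They report only what shows in the picture. A call takes as long as a camera call. They do not tell look-alikes from the thing itself.
- models.find_in(name, picture): "box" ([left, top, right, bottom] in pixels, round what is visible of it).
The state is a dict: "clock": time; "qpos": joint angles; "qd": joint speeds; "effort": joint torques, N m; "position": TCP position; "ee_rot": TCP orientation; "contact_force": force on the tool from outside, world axes, zero at the start; "moment": the same for the moment, N m; "width": finger opening in m.
Only numpy, scipy, OpenCV 4.12 (cv2) and the standard library are available. Lean on these libraries where they do the work, as an engineer would, in place of code of your own. Each camera call takes 0.05 s, during which the arm holds its last target.

TASK

Square up the painted board that lies askew inside the L of the wooden corner stop by pushing it flat on the bench: first push it back until its far edge lies flush against the long strip, then slide it along that strip until its left edge is flush against the short strip too. Only push it with the fingers, do not pick it up or tip it, leave everything else where it is, and finish clear of everything.

Things in the scene. Friction and masses are not known exactly. Their poses are not given: they have to be found in the camera images.
- board_mid (a point): centre, half-way up (5.5 mm above its underside), of the painted board to be pushed: a loose rigid panel 105 mm (along this point's x) by 125 mm (y) by 11 mm thick (z up), about 0.09 kg, flat on the bench inside the L of the corner stop, up to 20 degrees askew to it. x and y run along its edges; its +x edge goes to the long strip, its +y edge to the short strip.
- corner_stop: L of two wooden strips fixed to the bench, 22 mm wide, 18 mm high. Origin at bench level at the inner corner where the inner faces meet. Long strip (far side): inner face in the plane x = 0, from the corner 280 mm towards -y. Short strip (left): inner face in y = 0, 170 mm towards -x. The board belongs at x < 0, y < 0, its centre finally 52.5 mm from the long, 62.5 mm from the short strip's face.
- small_board: bystander: smaller painted board lying left of the corner stop, 65 x 85 x 11 mm, loose; origin at the centre of its underside
- short_tin: bystander: open round tin, 58 mm across, 50 mm high, loose, to the right; origin at the centre of its underside
- tape_ring: bystander: roll of tape lying flat, 93 mm across, 24 mm high, loose, to the right; origin at the centre of its underside
- wax_piece: bystander: lump of wax, 31 x 31 x 22 mm, loose, in front of and left of the short strip; origin at the centre of its underside
Things that resemble listed ones, but are neither listed nor needed, are in the scene too. What is shaped like the part that bears board_mid but turquoise is not meant.

How it is judged:
On the way:
1. the board's far edge lies flush against the long strip (within 3.5 mm) while its left edge is still more than 10 mm from the short strip (x of board_mid in the frame of corner_stop between -0.056 and -0.05 m and angle between the x axis of board_mid and the x axis of corner_stop, either way round below 0.035 rad and y of board_mid in the frame of corner_stop below -0.0725 m), for 0.1 s.
At the end, for the whole second after the job is handed in: the board lies flat, and stays, in the corner, its edges within about 3.5 mm of both strips' inner faces and within 0.03 rad of parallel to them (x of board_mid in the frame of corner_stop between -0.056 and -0.05 m and y of board_mid in the frame of corner_stop between -0.066 and -0.06 m and angle between the x axis of board_mid and the x axis of corner_stop, either way round below 0.03 rad and angle between board_mid's own z axis and vertical below 0.05 rad and height (world z) of board_mid below 0.009 m); the robot touches nothing.
It fails at once if the board is lifted or tipped (height (world z) of board_mid above 0.016 m or angle between board_mid's own z axis and vertical above 0.15 rad).
It fails at once if the small board is moved from its place (more than 12 mm) (distance of small_board from where it was at the start of the episode above 0.012 m).
It fails at once if the short tin is moved from its place (more than 12 mm) (distance of short_tin from where it was at the start of the episode above 0.012 m).
It fails at once if the tape roll is moved from its place (more than 12 mm) (distance of tape_ring from where it was at the start of the episode above 0.012 m).
It fails at once if the wax lump is moved from its place (more than 12 mm) (distance of wax_piece from where it was at the start of the episode above 0.012 m).
It also fails if it takes over 64 s, if anything falls off the work surface, if the arm or the gripper's body presses on something with over 40 N, if the wrist force passes 120 N, or if a joint passes its speed limit or range.

## Working session

There is one attempt and no reset: what is moved stays moved. The work goes in short steps, Python scripts to look and compute and a tool call to move; the robot and the scene stay as the last step left them, time stands still between calls to the robot, and variables do not carry over. Pictures are saved under pics/ and viewed, and the job is handed in when it is done.

Besides the shell and the picture viewer there is one more tool, called after "Call:" as name([rows], argument=value, ...), one row to a line, values as JSON. send_rows: Moves the arm, as the interface text tells. Its arguments: {"type":"object","properties":{"deltas":{"type":"array","items":{"type":"object","properties":{"dp":{"type":"array","items":{"type":"number"}},"rotation":{"type":"array","items":{"type":"number"}}}}},"fingers":{"type":"number"},"grip_force":{"type":"number"}},"required":["deltas"]}

```bash
mkdir -p pics; ls; cat > h.py <<'E'
from rig import monitor, eyes, manip, models
import numpy as np, cv2
def world(im):
    d=im['depth'];K=im['mtx'];R=cv2.Rodrigues(np.array(im['rvec'],float))[0];t=np.array(im['tvec'],float).ravel()
    v,u=np.mgrid[0:d.shape[0],0:d.shape[1]]
    P=np.stack([(u-K[0][2])/K[0][0]*d,(v-K[1][2])/K[1][1]*d,d],-1)
    W=(P-t)@R
    W[d<=0]=np.nan
    return W
def save(im,n,crop=None,scale=1):
    c=im['color'][:,:,::-1]
    if crop: c=c[crop[1]:crop[3],crop[0]:crop[2]]
    c=cv2.resize(np.ascontiguousarray(c),None,fx=scale,fy=scale,interpolation=cv2.INTER_CUBIC); cv2.imwrite('pics/'+n,c)
E
python3 - <<'E'
from h import *
for n in ('top','side'):
    im=eyes.get_image(n); save(im,n+'0.png',scale=1.5); np.save(n+'0.npy',im,allow_pickle=True)
    W=world(im)
    for k in ('board_mid','corner_stop','small_board','short_tin','tape_ring','wax_piece'):
        for r in models.find_in(k,im)[:4]:
            b=np.array(r['box']); u,v=int((b[0]+b[2])/2),int((b[1]+b[3])/2)
            print(n,k,round(r['score'],2),b.round().astype(int),W[min(v,383),min(u,511)].round(3))
print(monitor.get_state())
E
```

```text
pics
top board_mid 0.95 [261 177 302 219] [0.524 0.007 0.008]
top board_mid 0.83 [170 148 220 196] [0.604 0.288 0.015]
top corner_stop 0.55 [232 141 330 201] [ 0.61   0.006 -0.002]
top small_board 0.71 [126 170 156 196] [0.569 0.463 0.01 ]
top small_board 0.65 [197 236 207 241] [0.393 0.259 0.022]
top short_tin 0.79 [362 164 385 186] [ 0.595 -0.285  0.031]
top short_tin 0.62 [360 202 389 236] [ 0.456 -0.295 -0.006]
top tape_ring 0.58 [360 202 391 234] [ 0.456 -0.298 -0.004]
side board_mid 0.8 [244 180 288 200] [0.527 0.02  0.013]
side board_mid 0.73 [186 220 253 258] [0.601 0.304 0.013]
side corner_stop 0.76 [192 167 267 218] [0.634 0.02  0.002]
side corner_stop 0.71 [189 269 243 306] [0.568 0.483 0.012]
side small_board 0.62 [188 272 246 301] [0.567 0.479 0.012]
side short_tin 0.86 [249 141 266 159] [ 0.593 -0.267  0.032]
side tape_ring 0.63 [288 147 315 162] [ 0.444 -0.258  0.025]
{'clock': 0.7, 'qpos': array([ 1.16299574e+00,  2.75844794e-01,  1.50487737e+00,  1.92078658e-05,
        1.36066853e+00, -1.21017219e-01]), 'qd': array([-5.43069853e-04,  1.57876063e-03,  2.49905286e-04,  6.63317017e-04,
       -6.04850652e-05, -2.98720729e-04]), 'effort': array([ 7.31269620e-05, -4.16508687e+01, -2.46051085e+01, -3.56889213e-04,
        7.36886477e-06,  2.20616187e-05]), 'position': array([0.16267671, 0.55155769, 0.25036856]), 'ee_rot': array([1.73232678e-05, 1.42902787e-01, 9.89736724e-01, 9.99244211e-05]), 'contact_force': array([ 0.66256946, -0.80275086,  0.03220782]), 'moment': array([-0.03347658,  0.02358378,  0.01743519]), 'width': 0.08536617043259333}
```

View pics/top0.png

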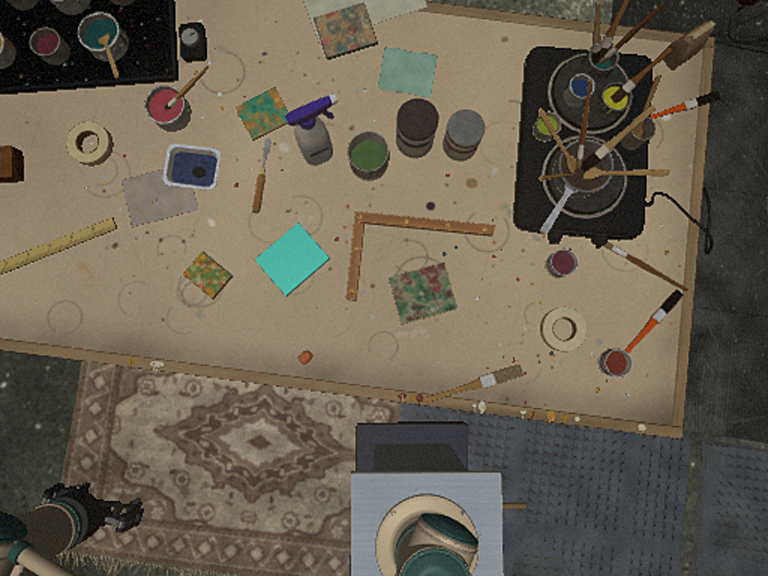

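View pics/side0.png

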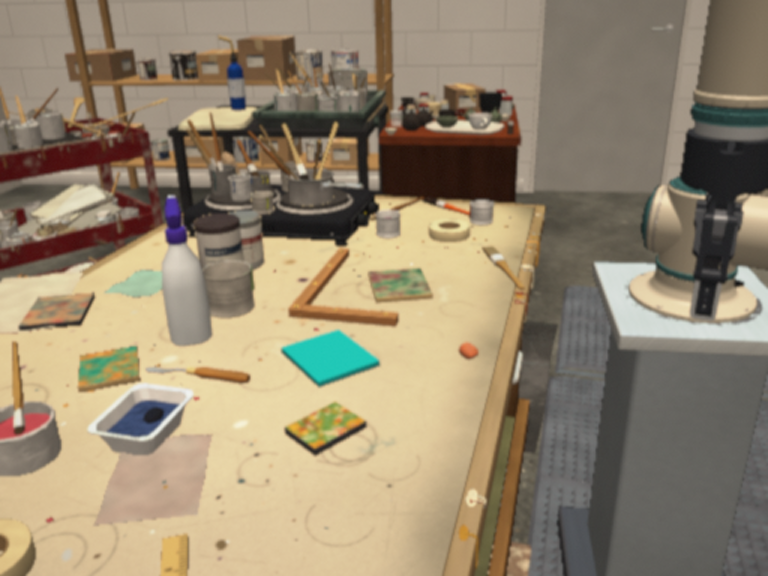

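```bash
python3 - <<'E'
from h import *
im=np.load('top0.npy',allow_pickle=True).item(); save(im,'crop0.png',(170,120,350,255),4.4)
E
```

```text
(no output)
```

View pics/crop0.png

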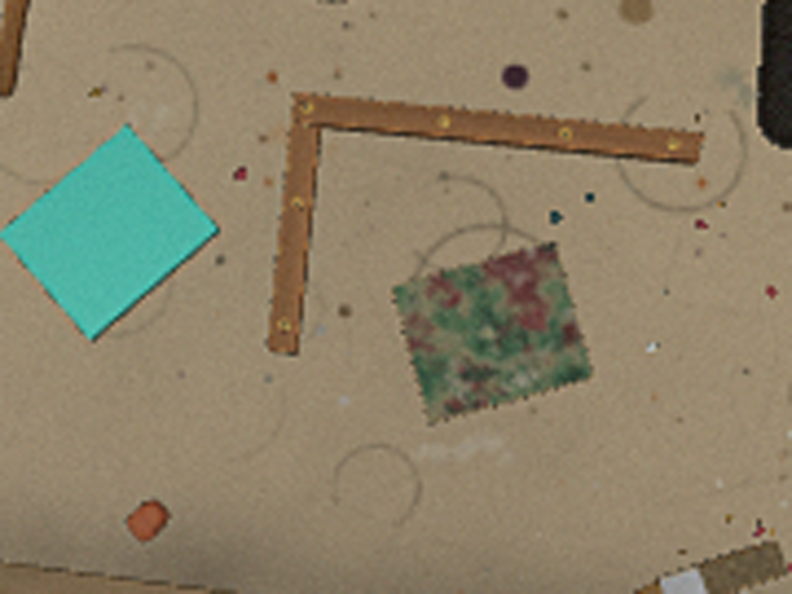

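Candidates in the top picture (original pixels): the red and green board at (282,195), inside the L; the turquoise board at (195,172), a look-alike and excluded; the small painted board at (138,183). I choose the red and green one. The crop shows it inside the L with the bench bare around it. The long strip runs from (242,144) to (328,153), and the wax is at (203,238).

```bash
cat >> h.py <<'E'
def ray(im,uv,z):
    K=np.array(im['mtx'],float);R=cv2.Rodrigues(np.array(im['rvec'],float))[0];t=np.array(im['tvec'],float).ravel()
    uv=np.atleast_2d(np.array(uv,float)); p=np.c_[uv,np.ones(len(uv))]@np.linalg.inv(K).T
    d=p@R; c=-R.T@t
    return c+d*((z-c[2])/d[:,2])[:,None]
def rectify(im,z,x0=0.40,x1=0.70,y0=-0.22,y1=0.18,s=0.0005):
    # top-down: rows = decreasing x, cols = decreasing y
    K=np.array(im['mtx'],float);rv=np.array(im['rvec'],float);t=np.array(im['tvec'],float)
    W=np.array([[x1,y1,z],[x1,y0,z],[x0,y0,z],[x0,y1,z]],float)
    p=cv2.projectPoints(W,rv,t,K,None)[0].reshape(-1,2).astype(np.float32)
    w,h=int(round((y1-y0)/s)),int(round((x1-x0)/s))
    H=cv2.getPerspectiveTransform(np.float32([[0,0],[w,0],[w,h],[0,h]]),p)
    return cv2.warpPerspective(im['color'][:,:,::-1].copy(),H,(w,h),flags=cv2.INTER_CUBIC|cv2.WARP_INVERSE_MAP)
E
python3 - <<'E'
from h import *
im=np.load('top0.npy',allow_pickle=True).item()
for z,n in ((0.011,'rb'),(0.018,'rs')):
    r=rectify(im,z); cv2.imwrite(f'pics/{n}.png',r)
    lab=cv2.cvtColor(r,cv2.COLOR_BGR2LAB).astype(int); hsv=cv2.cvtColor(r,cv2.COLOR_BGR2HSV).astype(int)
    for (x,y) in ((0.524,0.007),(0.45,0.1),(0.6,0.05)):
        print(n,r[int((0.70-x)/.0005),int((0.18-y)/.0005)],hsv[int((0.70-x)/.0005),int((0.18-y)/.0005)])
R=cv2.Rodrigues(np.array(im['rvec'],float))[0];print('cam',-R.T@np.array(im['tvec']).ravel())
im=np.load('side0.npy',allow_pickle=True).item();R=cv2.Rodrigues(np.array(im['rvec'],float))[0];print('cam',-R.T@np.array(im['tvec']).ravel())
E
```

```text
rb [ 84 111  96] [ 47  62 111]
rb [106 133 148] [ 19  72 148]
rb [107 133 152] [ 17  75 152]
rs [ 88 115 105] [ 41  60 115]
rs [106 133 148] [ 19  72 148]
rs [107 132 151] [ 17  74 151]
cam [0.41393978 0.08818141 1.28952541]
cam [0.37814715 1.19495503 0.53468715]
```

View pics/rs.png

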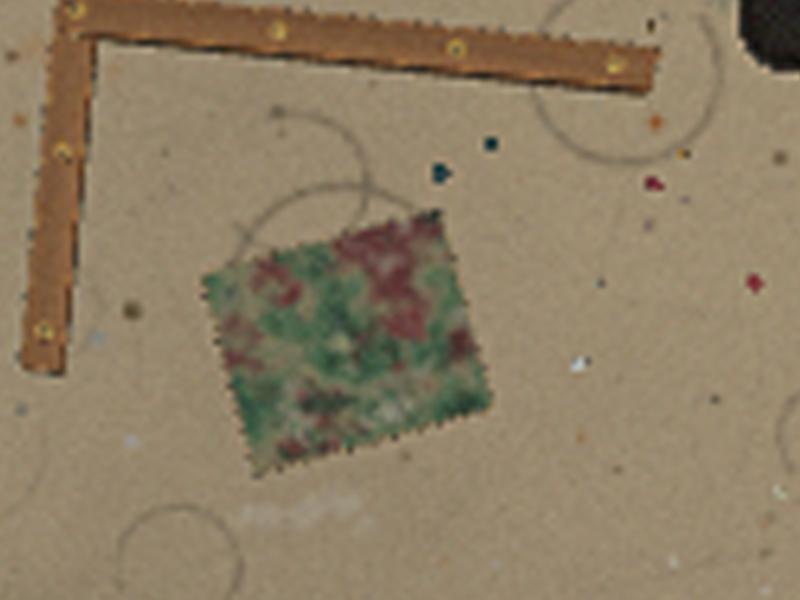

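```bash
cat >> h.py <<'E'
from scipy.optimize import minimize
A=dict(x0=0.38,x1=0.74,y0=-0.24,y1=0.20,s=0.0005)
def poly(cs,ps):
    c,s=np.cos(ps[2]),np.sin(ps[2]); return np.array(cs)@np.array([[c,s],[-s,c]])+np.array(ps[:2])
def cover(F,cs,ps):
    P=poly(cs,ps); px=np.c_[(A['y1']-P[:,1])/A['s']-.5,(A['x1']-P[:,0])/A['s']-.5]
    m=np.zeros(F.shape,np.uint8); cv2.fillPoly(m,[np.round(px*16).astype(np.int32)],255,cv2.LINE_AA,4)
    return m/255.
def fit(F,cs,p0):
    # F: ~1 inside, 0 outside
    F=cv2.GaussianBlur(F,(0,0),2.0)
    def cost(p):
        q=[p[0],p[1],p[2]*5]; return float(((cv2.GaussianBlur(cover(F,cs,q),(0,0),2.0)-F)**2*(np.ones_like(F))).mean())*1e3
    b=minimize(cost,[p0[0],p0[1],p0[2]/5],method='Nelder-Mead',options=dict(initial_simplex=[[p0[0]+a,p0[1]+b,p0[2]/5+c] for a,b,c in ((0,0,0),(.008,0,0),(0,.008,0),(0,0,.02))],xatol=1e-5,fatol=1e-7,maxiter=300))
    return np.array([b.x[0],b.x[1],b.x[2]*5]),b.fun
Lc=[[0,0],[0,-.28],[.022,-.28],[.022,.022],[-.17,.022],[-.17,0]]
Bc=[[.0525,.0625],[.0525,-.0625],[-.0525,-.0625],[-.0525,.0625]]
def fitL(im,p0):
    r=rectify(im,.018,**A); h=cv2.cvtColor(r,cv2.COLOR_BGR2HSV).astype(float)
    F=np.clip((h[:,:,1]-85)/40,0,1)
    m=cover(F,Lc,p0); m=cv2.dilate((m>.5).astype(np.uint8),np.ones((31,31)))
    return fit(F*m,Lc,p0)
def fitB(im,p0):
    r=rectify(im,.011,**A); lab=cv2.GaussianBlur(cv2.cvtColor(r,cv2.COLOR_BGR2LAB),(0,0),1.5).astype(float)
    bg=np.array(cv2.cvtColor(np.uint8([[[106,133,150]]]),cv2.COLOR_BGR2LAB)[0,0],float)
    D=np.linalg.norm((lab-bg)*[.6,1.5,1.5],axis=2)
    M=(D>11).astype(np.uint8); 
    M=cv2.morphologyEx(M,cv2.MORPH_CLOSE,np.ones((15,15))); M=cv2.morphologyEx(M,cv2.MORPH_OPEN,np.ones((25,25)))
    m=cv2.dilate((cover(M,Bc,p0)>.5).astype(np.uint8),np.ones((41,41)))
    F=M*m.astype(float)
    return fit(F,Bc,p0)+(F,)
def rel(L,B):
    c,s=np.cos(L[2]),np.sin(L[2]); d=B[:2]-L[:2]; return np.array([c*d[0]+s*d[1],-s*d[0]+c*d[1],B[2]-L[2]])
def draw(im,L,B,n):
    r=rectify(im,.015,**A)
    for cs,p,col in ((Lc,L,(255,0,255)),(Bc,B,(255,255,0))):
        if p is None: continue
        P=poly(cs,p); px=np.c_[(A['y1']-P[:,1])/A['s']-.5,(A['x1']-P[:,0])/A['s']-.5]
        cv2.polylines(r,[np.round(px).astype(np.int32)],True,col,1)
    cv2.imwrite('pics/'+n,cv2.resize(r,(790,646)))
E
python3 - <<'E'
from h import *
im=np.load('top0.npy',allow_pickle=True).item()
L,f=fitL(im,[.680,.132,-.08]); print(L,f)
B,f,F=fitB(im,[.53,.005,.25]); print(B,f); cv2.imwrite('pics/F.png',F*255)
print(rel(L,B)); np.save('L.npy',L); draw(im,L,B,'fit0.png')
print('wax',ray(im,[[203,238]],.01),'smallb',ray(im,[[138,183]],.01), 'turq corner',ray(im,[[219,172]],.011))
E
```

```text
[ 0.6815017   0.13152107 -0.09944736] 0.7425908052439586
[0.53030347 0.00626132 0.27062192] 1.0229744993110663
[-0.13801496 -0.13965236  0.37006928]
wax [[0.39248044 0.25714979 0.01      ]] smallb [[0.56921072 0.4690139  0.01      ]] turq corner [[0.60476264 0.20771022 0.011     ]][ WARN:0@3.882] global loadsave.cpp:1063 imwrite_ Unsupported depth image for selected encoder is fallbacked to CV_8U.
```

View pics/fit0.png

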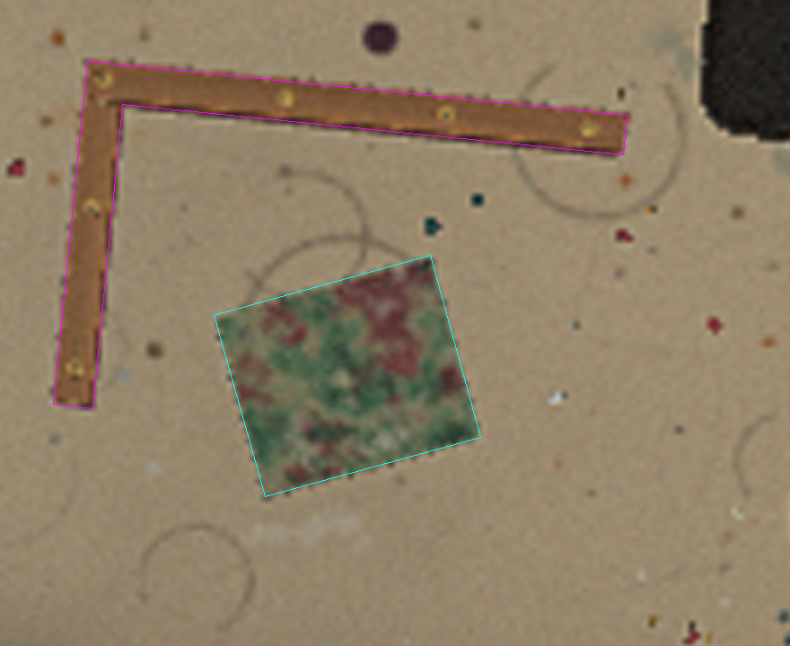

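View pics/F.png

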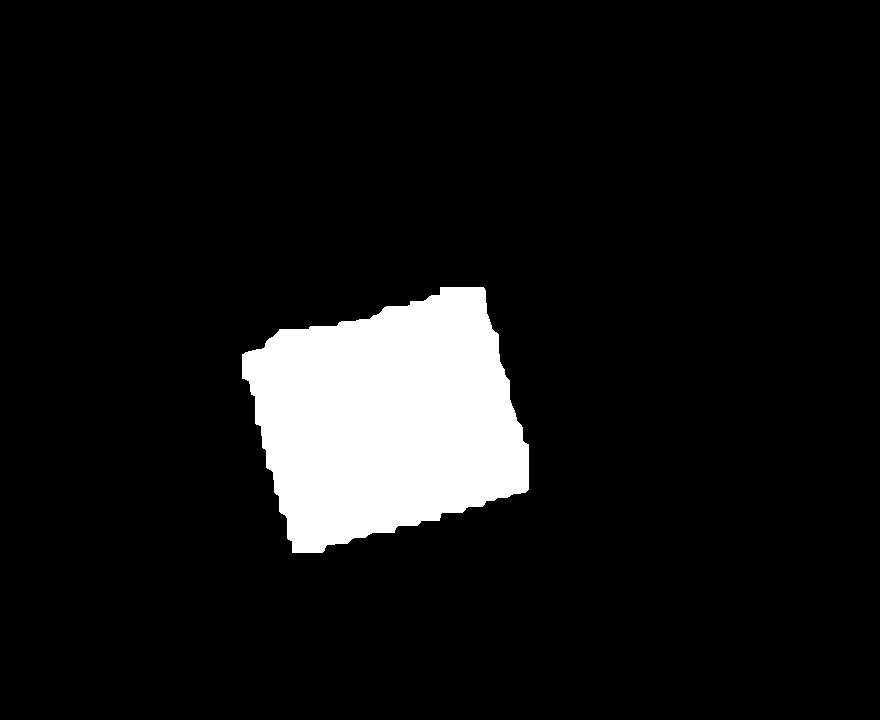

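Call:
send_rows([
  {"dp":[0.145,-0.3,0],"rotation":[0,0,0.13]},
  {"dp":[0.29,-0.6,0],"rotation":[0,0,0.25]},
  {"dp":[0.435,-0.9,0],"rotation":[0,0,0.376]},
], fingers=-0.18, grip_force=40)

```text
clock: 0.95
position: [0.215, 0.4425, 0.25]
ee_rot: [0.0, 0.047, 0.999, -0.0]
contact_force: [1.4, 0.4, 0.1]
width: 0.0517
```

Call:
send_rows([
  {"dp":[0.145,-0.3,0],"rotation":[0,0,0]},
  {"dp":[0.29,-0.6,0],"rotation":[0,0,0]},
  {"dp":[0.435,-0.9,0],"rotation":[0,0,0]},
])

```text
clock: 1.2
position: [0.2674, 0.3339, 0.2505]
ee_rot: [0.0, 0.049, 0.999, 0.0]
contact_force: [1.3, -0.2, 0.5]
width: 0.0501
```

Call:
send_rows([
  {"dp":[0.145,-0.3,0],"rotation":[0,0,0]},
  {"dp":[0.29,-0.6,0],"rotation":[0,0,0]},
  {"dp":[0.435,-0.9,0],"rotation":[0,0,0]},
])

```text
clock: 1.45
position: [0.3196, 0.2259, 0.2507]
ee_rot: [0.001, 0.049, 0.999, 0.0]
contact_force: [0.7, -0.0, -0.9]
width: 0.0505
```

Call:
send_rows([
  {"dp":[0.145,-0.3,0],"rotation":[0,0,0]},
  {"dp":[0.29,-0.6,0],"rotation":[0,0,0]},
  {"dp":[0.435,-0.9,0],"rotation":[0,0,0]},
])

```text
clock: 1.7
position: [0.3718, 0.1177, 0.2508]
ee_rot: [0.001, 0.049, 0.999, 0.0]
contact_force: [1.1, 0.7, -1.0]
width: 0.05
```

Call:
send_rows([
  {"dp":[0.145,-0.3,0],"rotation":[0,0,0]},
  {"dp":[0.29,-0.6,0],"rotation":[0,0,0]},
  {"dp":[0.435,-0.9,0],"rotation":[0,0,0]},
  {"dp":[0.435,-0.9,0],"rotation":[0,0,0]},
])

```text
clock: 2.03
position: [0.4274, 0.0052, 0.2507]
ee_rot: [0.002, 0.053, 0.999, -0.002]
contact_force: [-0.1, -0.0, 0.1]
width: 0.0504
```

Call:
send_rows([
  {"dp":[-0.03,0.05,-0.33],"rotation":[0,0,0]},
  {"dp":[-0.03,0.05,-0.66],"rotation":[0,0,0]},
  {"dp":[-0.03,0.05,-1],"rotation":[0,0,0]},
])

```text
clock: 2.28
position: [0.4207, 0.0175, 0.13]
ee_rot: [0.002, 0.05, 0.999, 0.0]
contact_force: [1.9, 0.2, 0.4]
width: 0.0503
```

Call:
send_rows([
  {"dp":[0,0,-0.3],"rotation":[0,0,0]},
  {"dp":[0,0,-0.6],"rotation":[0,0,0]},
  {"dp":[0,0,-0.75],"rotation":[0,0,0]},
  {"dp":[0,0,-0.75],"rotation":[0,0,0]},
])

```text
clock: 2.62
position: [0.4167, 0.0182, 0.0372]
ee_rot: [-0.004, 0.049, 0.999, 0.0]
contact_force: [-0.6, -0.3, 1.0]
width: 0.0507
```

```bash
python3 - <<'E'
from h import *
print(monitor.get_state()['position'])
im=eyes.get_image('top'); L=np.load('L.npy'); draw(im,L,None,'t1.png')
im=eyes.get_image('side'); save(im,'s1.png',(200,140,400,260),3.9)
E
```

```text
[0.41674228 0.01823853 0.03716041]
```

View pics/t1.png

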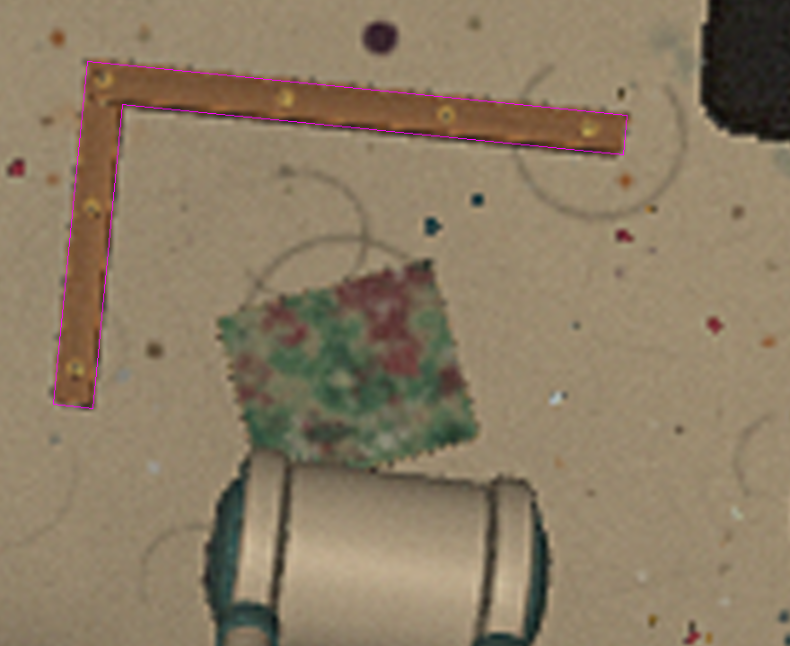

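View pics/s1.png

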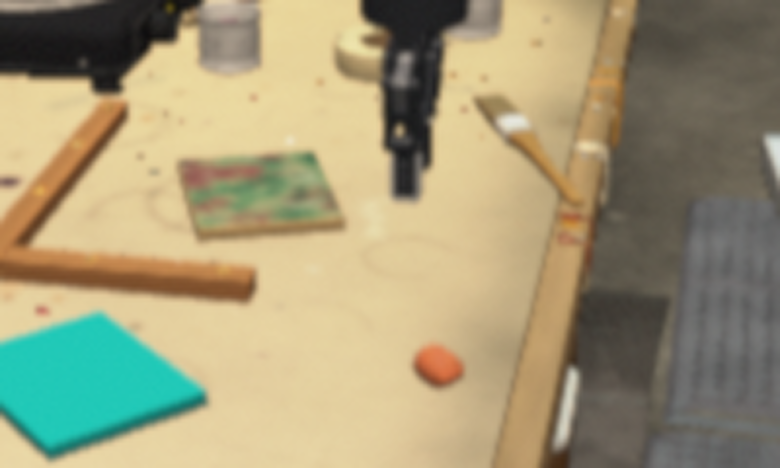

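Call:
send_rows([
  {"dp":[0,-0.05,-0.06],"rotation":[0,0,0]},
  {"dp":[0,-0.05,-0.127],"rotation":[0,0,0]},
  {"dp":[0,-0.05,-0.127],"rotation":[0,0,0]},
])

```text
clock: 2.97
position: [0.4203, 0.0113, 0.0251]
ee_rot: [0.0, 0.05, 0.999, 0.0]
contact_force: [-1.4, 0.9, -0.2]
width: 0.0503
```

```bash
python3 - <<'E'
from h import *
s=monitor.get_state(); print(s['position'],s['contact_force'])
im=eyes.get_image('side'); save(im,'s2.png',(270,140,340,200),10)
W=world(im)
for v in range(176,198,1):
    print(v,[tuple(np.round(W[v,u]*1000).astype(int)) for u in (300,303,306)])
E
```

```text
[0.42027775 0.01125855 0.02505628] [-1.40663021  0.91593243 -0.24161059]
176 [(np.int64(430), np.int64(75), np.int64(81)), (np.int64(422), np.int64(77), np.int64(82)), (np.int64(415), np.int64(76), np.int64(82))]
177 [(np.int64(432), np.int64(46), np.int64(66)), (np.int64(426), np.int64(-10), np.int64(44)), (np.int64(415), np.int64(72), np.int64(77))]
178 [(np.int64(432), np.int64(45), np.int64(63)), (np.int64(426), np.int64(-15), np.int64(39)), (np.int64(415), np.int64(71), np.int64(74))]
179 [(np.int64(431), np.int64(63), np.int64(67)), (np.int64(423), np.int64(62), np.int64(67)), (np.int64(415), np.int64(73), np.int64(72))]
180 [(np.int64(431), np.int64(64), np.int64(65)), (np.int64(423), np.int64(66), np.int64(66)), (np.int64(415), np.int64(68), np.int64(67))]
181 [(np.int64(430), np.int64(71), np.int64(65)), (np.int64(423), np.int64(65), np.int64(63)), (np.int64(415), np.int64(70), np.int64(65))]
182 [(np.int64(431), np.int64(66), np.int64(60)), (np.int64(423), np.int64(68), np.int64(61)), (np.int64(415), np.int64(68), np.int64(61))]
183 [(np.int64(431), np.int64(50), np.int64(5
[... 1348 characters left out ...]
(21))]
193 [(np.int64(431), np.int64(44), np.int64(18)), (np.int64(423), np.int64(52), np.int64(22)), (np.int64(415), np.int64(44), np.int64(19))]
194 [(np.int64(431), np.int64(40), np.int64(13)), (np.int64(423), np.int64(47), np.int64(17)), (np.int64(415), np.int64(43), np.int64(16))]
195 [(np.int64(431), np.int64(42), np.int64(11)), (np.int64(423), np.int64(40), np.int64(11)), (np.int64(415), np.int64(42), np.int64(12))]
196 [(np.int64(432), np.int64(30), np.int64(3)), (np.int64(423), np.int64(27), np.int64(2)), (np.int64(415), np.int64(23), np.int64(0))]
197 [(np.int64(431), np.int64(39), np.int64(4)), (np.int64(423), np.int64(36), np.int64(3)), (np.int64(415), np.int64(34), np.int64(3))]
```

View pics/s2.png

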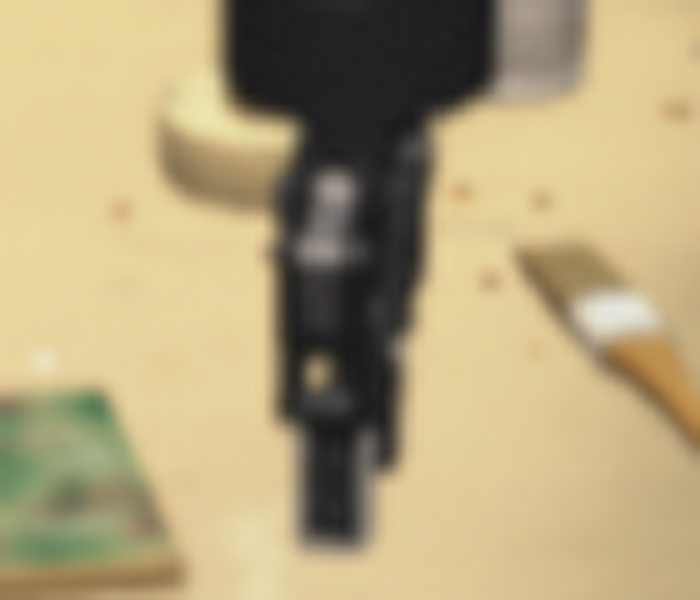

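Call:
send_rows([
  {"dp":[0,0,-0.025],"rotation":[0,0,0]},
  {"dp":[0,0,-0.05],"rotation":[0,0,0]},
  {"dp":[0,0,-0.05],"rotation":[0,0,0]},
  {"dp":[0,0,-0.05],"rotation":[0,0,0]},
])

```text
clock: 3.35
position: [0.42, 0.0116, 0.019]
ee_rot: [-0.0, 0.049, 0.999, 0.0]
contact_force: [-0.0, 1.0, 0.4]
width: 0.0501
```

Call:
send_rows([
  {"dp":[0.05,-0.005,0],"rotation":[0,0,0]},
  {"dp":[0.1,-0.01,0],"rotation":[0,0,0]},
  {"dp":[0.15,-0.015,0],"rotation":[0,0,0]},
  {"dp":[0.2,-0.02,0],"rotation":[0,0,0]},
  {"dp":[0.25,-0.025,0],"rotation":[0,0,0]},
  {"dp":[0.3,-0.03,0],"rotation":[0,0,0]},
  {"dp":[0.35,-0.035,0],"rotation":[0,0,0]},
  {"dp":[0.4,-0.04,0],"rotation":[0,0,0]},
  {"dp":[0.45,-0.045,0],"rotation":[0,0,0]},
  {"dp":[0.5,-0.05,0],"rotation":[0,0,0]},
  {"dp":[0.5,-0.05,0],"rotation":[0,0,0]},
])

```text
clock: 4.27
position: [0.4821, 0.0052, 0.0192]
ee_rot: [0.001, 0.049, 0.999, -0.0]
contact_force: [0.7, -0.9, -0.1]
width: 0.0503
```

```bash
python3 - <<'E'
from h import *
s=monitor.get_state(); print(s['position'],s['contact_force']); L=np.load('L.npy'); print('tcp rel',rel(L,np.r_[s['position'][:2],0]))
im=eyes.get_image('top'); draw(im,L,None,'t2.png')
im=eyes.get_image('side'); save(im,'s3.png',(200,140,400,260),3.9)
E
```

```text
[0.48213989 0.00523454 0.01923054] [ 0.72858555 -0.93262781 -0.13358958]
tcp rel [-0.18583862 -0.14545591  0.09944736]
```

View pics/t2.png

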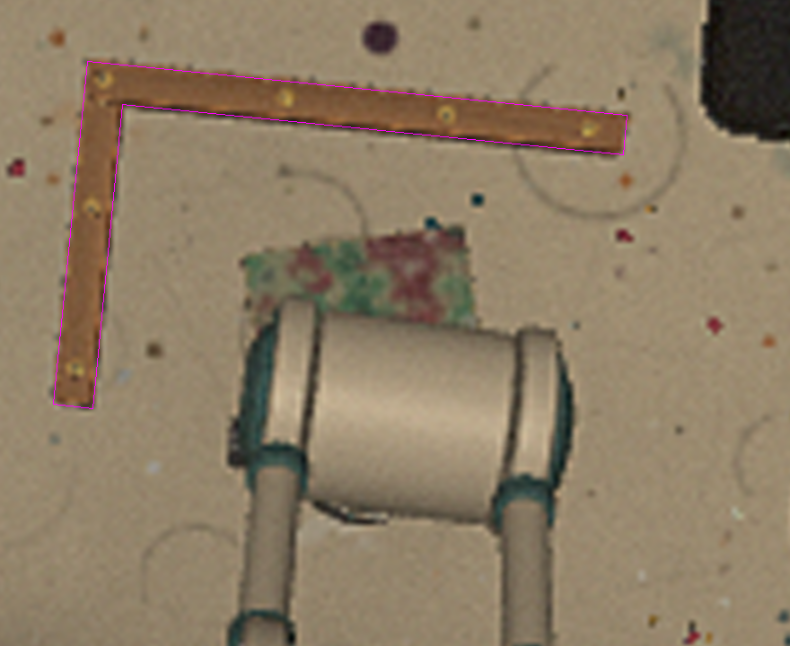

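View pics/s3.png

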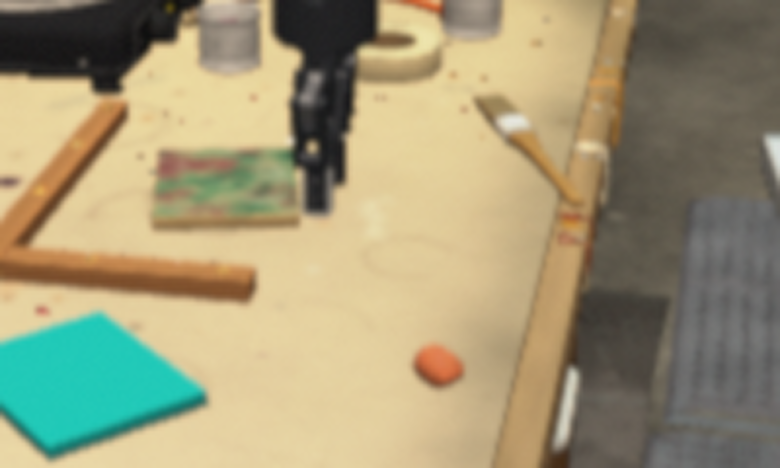

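Call:
send_rows([
  {"dp":[0.05,-0.005,0],"rotation":[0,0,0]},
  {"dp":[0.1,-0.01,0],"rotation":[0,0,0]},
  {"dp":[0.15,-0.015,0],"rotation":[0,0,0]},
  {"dp":[0.2,-0.02,0],"rotation":[0,0,0]},
  {"dp":[0.25,-0.025,0],"rotation":[0,0,0]},
  {"dp":[0.3,-0.03,0],"rotation":[0,0,0]},
  {"dp":[0.35,-0.035,0],"rotation":[0,0,0]},
  {"dp":[0.4,-0.04,0],"rotation":[0,0,0]},
  {"dp":[0.44,-0.044,0],"rotation":[0,0,0]},
  {"dp":[0.47,-0.047,0],"rotation":[0,0,0]},
  {"dp":[0.5,-0.05,0],"rotation":[0,0,0]},
  {"dp":[0.5,-0.05,0],"rotation":[0,0,0]},
])

```text
clock: 5.37
position: [0.5411, -0.0006, 0.0191]
ee_rot: [0.001, 0.049, 0.999, -0.0]
contact_force: [0.2, 0.3, -0.2]
width: 0.0503
```

```bash
python3 - <<'E'
from h import *
s=monitor.get_state(); print(s['position'],s['contact_force']); L=np.load('L.npy'); print('tcp rel',rel(L,np.r_[s['position'][:2],0]))
im=eyes.get_image('top'); draw(im,L,None,'t3.png')
E
```

```text
[ 0.54109059 -0.00061928  0.01913953] [ 0.20948751  0.2642908  -0.234223  ]
tcp rel [-0.126598   -0.14542798  0.09944736]
```

View pics/t3.png

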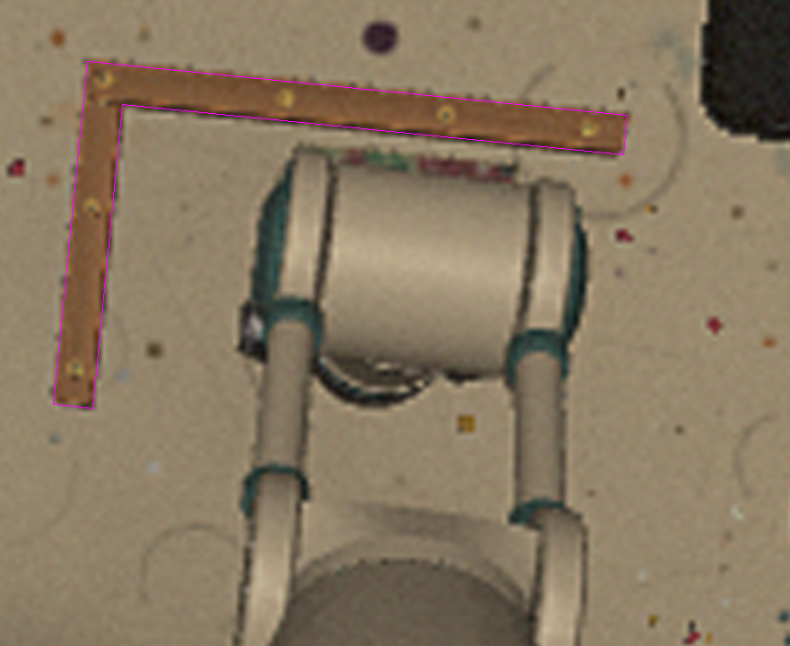

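Call:
send_rows([
  {"dp":[0.017,-0.002,0],"rotation":[0,0,0]},
  {"dp":[0.034,-0.003,0],"rotation":[0,0,0]},
  {"dp":[0.05,-0.005,0],"rotation":[0,0,0]},
  {"dp":[0.066,-0.007,0],"rotation":[0,0,0]},
  {"dp":[0.083,-0.008,0],"rotation":[0,0,0]},
  {"dp":[0.083,-0.008,0],"rotation":[0,0,0]},
  {"dp":[0.083,-0.008,0],"rotation":[0,0,0]},
])

```text
clock: 6.0
position: [0.5504, -0.0014, 0.0192]
ee_rot: [0.0, 0.049, 0.999, 0.0]
contact_force: [-0.5, -0.3, -1.1]
width: 0.05
```

Call:
send_rows([
  {"dp":[0.008,-0.001,0],"rotation":[0,0,0]},
  {"dp":[0.016,-0.002,0],"rotation":[0,0,0]},
  {"dp":[0.016,-0.002,0],"rotation":[0,0,0]},
])

```text
clock: 6.25
position: [0.552, -0.0017, 0.0191]
ee_rot: [-0.0, 0.049, 0.999, 0.0]
contact_force: [-1.0, 0.5, 0.3]
width: 0.0503
```

Call:
send_rows([
  {"dp":[0.008,-0.001,0],"rotation":[0,0,0]},
  {"dp":[0.016,-0.002,0],"rotation":[0,0,0]},
  {"dp":[0.016,-0.002,0],"rotation":[0,0,0]},
])

```text
clock: 6.5
position: [0.5526, -0.0017, 0.0189]
ee_rot: [-0.001, 0.049, 0.999, 0.0]
contact_force: [-2.7, 1.9, 2.8]
width: 0.0509
```

Call:
send_rows([
  {"dp":[0.008,-0.001,0],"rotation":[0,0,0]},
  {"dp":[0.016,-0.002,0],"rotation":[0,0,0]},
  {"dp":[0.016,-0.002,0],"rotation":[0,0,0]},
])

```text
clock: 6.75
position: [0.5528, -0.0017, 0.0188]
ee_rot: [-0.003, 0.049, 0.999, 0.0]
contact_force: [-6.6, 0.8, 5.3]
width: 0.0505
```

Call:
send_rows([
  {"dp":[0.012,-0.001,0],"rotation":[0,0,0]},
  {"dp":[0.025,-0.002,0],"rotation":[0,0,0]},
  {"dp":[0.025,-0.002,0],"rotation":[0,0,0]},
])

```text
clock: 7.0
position: [0.553, -0.0017, 0.0184]
ee_rot: [-0.006, 0.049, 0.999, 0.0]
contact_force: [-11.7, 1.6, 7.4]
width: 0.0508
```

Call:
send_rows([
  {"dp":[-0.12,0.012,0],"rotation":[0,0,0]},
  {"dp":[-0.35,0.035,0],"rotation":[0,0,0]},
  {"dp":[-0.5,0.05,0.2],"rotation":[0,0,0]},
  {"dp":[-0.75,0.05,0.5],"rotation":[0,0,0]},
  {"dp":[-1,0.05,0.8],"rotation":[0,0,0]},
  {"dp":[-1,0.05,1],"rotation":[0,0,0]},
])

```text
clock: 7.5
position: [0.4342, 0.0041, 0.1395]
ee_rot: [-0.002, 0.049, 0.999, 0.0]
contact_force: [0.2, 0.8, -1.2]
width: 0.0504
```

```bash
python3 - <<'E'
from h import *
s=monitor.get_state(); print(s['position']); L=np.load('L.npy'); 
im=eyes.get_image('top'); np.save('t4.npy',im,allow_pickle=True)
L2,f=fitL(im,L); print(L,L2,f)
p0=[*poly([[-.0525,-.157]],L)[0],L[2]]
B,f,F=fitB(im,p0); cv2.imwrite('pics/F2.png',(F*255).astype(np.uint8)); print(B,f,rel(L,B)); draw(im,L,B,'t4.png')
E
```

```text
[0.43424262 0.00407865 0.13953221]
[ 0.6815017   0.13152107 -0.09944736] [ 0.68150726  0.13149222 -0.0994283 ] 0.8472703610592712
[ 0.61945376 -0.02352154 -0.09293807] 9.001566226681575 [-0.04634819 -0.16043691  0.00650928]
```

View pics/t4.png

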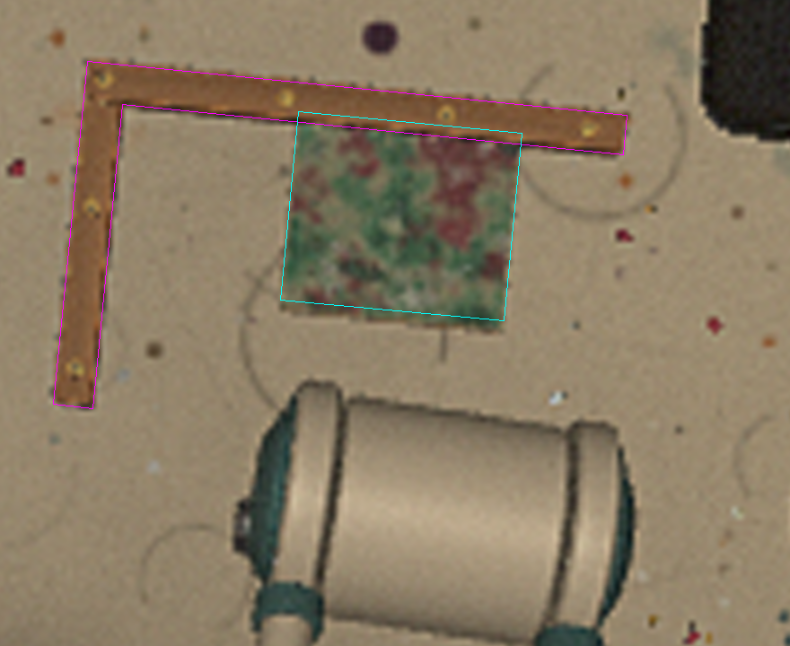

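Call:
send_rows([
  {"dp":[0.087,-0.067,0],"rotation":[0,0,-0.196]},
  {"dp":[0.173,-0.135,0],"rotation":[0,0,-0.393]},
  {"dp":[0.26,-0.2,0],"rotation":[0,0,-0.59]},
  {"dp":[0.346,-0.27,0],"rotation":[0,0,-0.786]},
])

```text
clock: 7.88
position: [0.4821, -0.0294, 0.1398]
ee_rot: [0.002, 0.246, 0.969, 0.0]
contact_force: [0.2, -0.2, 0.4]
width: 0.0507
```

Call:
send_rows([
  {"dp":[0.087,-0.067,0],"rotation":[0,0,-0.196]},
  {"dp":[0.173,-0.135,0],"rotation":[0,0,-0.393]},
  {"dp":[0.26,-0.2,0],"rotation":[0,0,-0.59]},
  {"dp":[0.346,-0.27,0],"rotation":[0,0,-0.786]},
])

```text
clock: 8.22
position: [0.5236, -0.0619, 0.1393]
ee_rot: [0.001, 0.43, 0.903, 0.0]
contact_force: [1.2, 1.4, 1.0]
width: 0.0504
```

Call:
send_rows([
  {"dp":[0.087,-0.067,0],"rotation":[0,0,-0.196]},
  {"dp":[0.173,-0.135,0],"rotation":[0,0,-0.393]},
  {"dp":[0.26,-0.2,0],"rotation":[0,0,-0.59]},
  {"dp":[0.346,-0.27,0],"rotation":[0,0,-0.786]},
])

```text
clock: 8.55
position: [0.5651, -0.0944, 0.1393]
ee_rot: [0.001, 0.598, 0.801, 0.001]
contact_force: [-0.0, 0.4, 0.1]
width: 0.0502
```

Call:
send_rows([
  {"dp":[0.087,-0.067,0],"rotation":[0,0,-0.196]},
  {"dp":[0.173,-0.135,0],"rotation":[0,0,-0.393]},
  {"dp":[0.26,-0.2,0],"rotation":[0,0,-0.59]},
  {"dp":[0.346,-0.27,0],"rotation":[0,0,-0.786]},
  {"dp":[0.346,-0.27,0],"rotation":[0,0,-0.786]},
  {"dp":[0.346,-0.27,0],"rotation":[0,0,-0.786]},
  {"dp":[0.346,-0.27,0],"rotation":[0,0,-0.786]},
])

```text
clock: 9.13
position: [0.6045, -0.1256, 0.1389]
ee_rot: [-0.0, 0.741, 0.672, -0.0]
contact_force: [-0.6, 0.2, -0.4]
width: 0.0502
```

```bash
python3 - <<'E'
from h import *
from scipy.spatial.transform import Rotation as Ro
s=monitor.get_state(); L=np.load('L.npy'); q=s['ee_rot']; R=Ro.from_quat([q[1],q[2],q[3],q[0]]).as_matrix()
print(s['position'],rel(L,np.r_[s['position'][:2],0]),'yaxis ang',np.arctan2(R[1,1],R[0,1])-L[2],s['qpos'].round(2)); 
im=eyes.get_image('top'); save(im,'t5.png',(170,100,430,290),3); draw(im,L,None,'t5b.png')
E
```

```text
[ 0.60447114 -0.12563773  0.13885867] [-0.05111833 -0.26353609  0.09944736] yaxis ang 0.0014705043976723786 [-0.32  0.42  1.58  0.    1.15 -0.22]
```

View pics/t5.png

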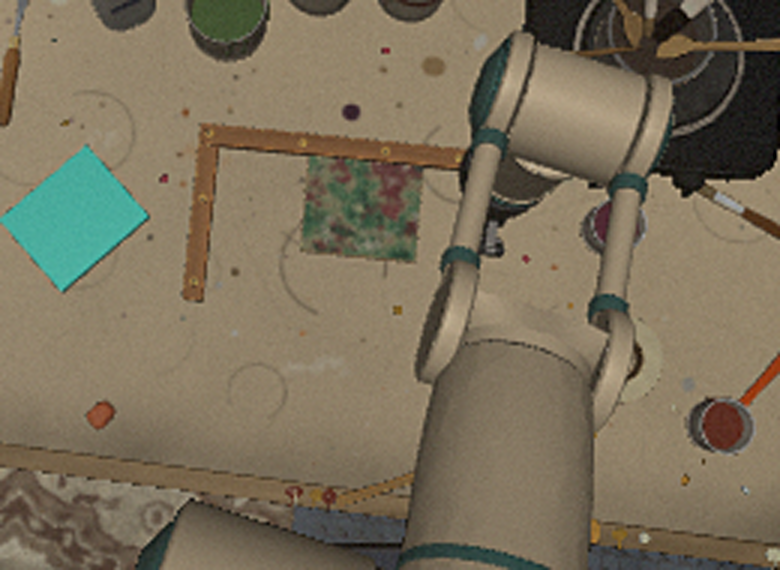

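Call:
send_rows([
  {"dp":[-0.055,0.005,-0.25],"rotation":[0,0,0]},
  {"dp":[-0.055,0.005,-0.5],"rotation":[0,0,0]},
  {"dp":[-0.055,0.005,-0.75],"rotation":[0,0,0]},
  {"dp":[-0.055,0.005,-0.9],"rotation":[0,0,0]},
  {"dp":[-0.055,0.005,-1],"rotation":[0,0,0]},
  {"dp":[-0.055,0.005,-1],"rotation":[0,0,0]},
  {"dp":[-0.055,0.005,-1],"rotation":[0,0,0]},
])

```text
clock: 9.77
position: [0.5977, -0.1248, 0.0189]
ee_rot: [-0.0, 0.741, 0.671, -0.0]
contact_force: [0.9, -0.4, 0.2]
width: 0.0506
```

```bash
python3 - <<'E'
from h import *
s=monitor.get_state(); L=np.load('L.npy')
print(s['position'],s['contact_force'],rel(L,np.r_[s['position'][:2],0])); 
im=eyes.get_image('side'); save(im,'s5.png',(200,110,360,220),4.8)
E
```

```text
[ 0.59765009 -0.1248065   0.01886894] [ 0.90685543 -0.3711341   0.19354632] [-0.0579882  -0.26338619  0.09944736]
```

View pics/s5.png

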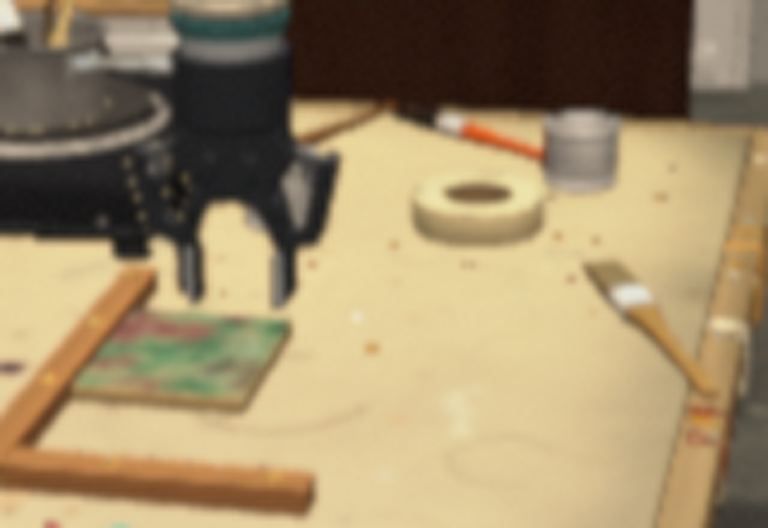

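Call:
send_rows([
  {"dp":[0.005,0.05,0],"rotation":[0,0,0]},
  {"dp":[0.01,0.1,0],"rotation":[0,0,0]},
  {"dp":[0.015,0.15,0],"rotation":[0,0,0]},
  {"dp":[0.02,0.2,0],"rotation":[0,0,0]},
  {"dp":[0.025,0.25,0],"rotation":[0,0,0]},
  {"dp":[0.03,0.3,0],"rotation":[0,0,0]},
  {"dp":[0.035,0.35,0],"rotation":[0,0,0]},
  {"dp":[0.04,0.4,0],"rotation":[0,0,0]},
  {"dp":[0.045,0.45,0],"rotation":[0,0,0]},
  {"dp":[0.05,0.5,0],"rotation":[0,0,0]},
  {"dp":[0.05,0.5,0],"rotation":[0,0,0]},
])

```text
clock: 10.73
position: [0.6043, -0.064, 0.019]
ee_rot: [-0.0, 0.741, 0.671, 0.0]
contact_force: [-0.3, -0.0, 0.2]
width: 0.0505
```

```bash
python3 - <<'E'
from h import *
s=monitor.get_state(); L=np.load('L.npy')
print(s['position'],s['contact_force'],rel(L,np.r_[s['position'][:2],0])); 
im=eyes.get_image('top'); draw(im,L,None,'t6.png')
E
```

```text
[ 0.60426178 -0.06399536  0.01902442] [-0.31403235 -0.01303937  0.24969959] [-0.05744673 -0.20221907  0.09944736]
```

View pics/t6.png

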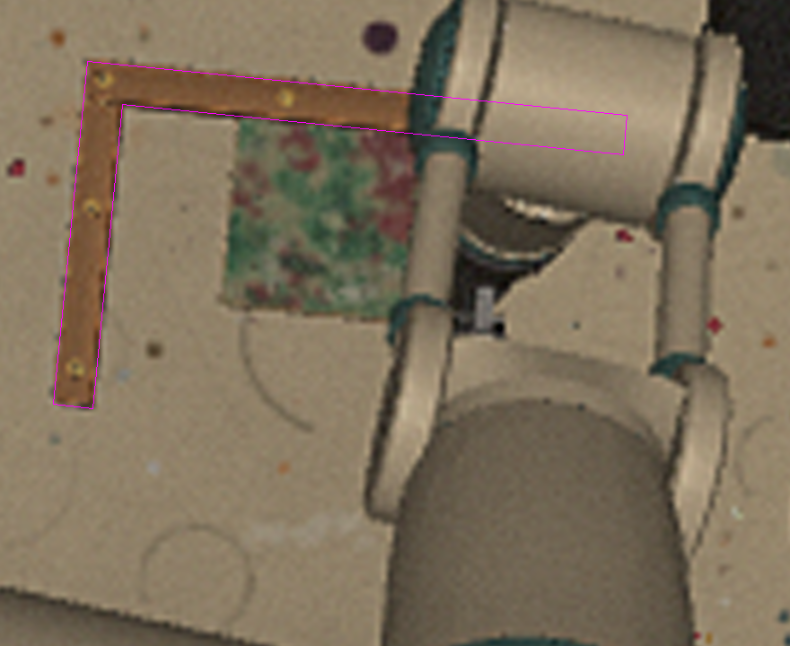

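Call:
send_rows([
  {"dp":[0.005,0.05,0],"rotation":[0,0,0]},
  {"dp":[0.01,0.1,0],"rotation":[0,0,0]},
  {"dp":[0.015,0.15,0],"rotation":[0,0,0]},
  {"dp":[0.02,0.2,0],"rotation":[0,0,0]},
  {"dp":[0.025,0.25,0],"rotation":[0,0,0]},
  {"dp":[0.03,0.3,0],"rotation":[0,0,0]},
  {"dp":[0.035,0.35,0],"rotation":[0,0,0]},
  {"dp":[0.04,0.4,0],"rotation":[0,0,0]},
  {"dp":[0.045,0.45,0],"rotation":[0,0,0]},
  {"dp":[0.049,0.49,0],"rotation":[0,0,0]},
  {"dp":[0.049,0.49,0],"rotation":[0,0,0]},
])

```text
clock: 11.7
position: [0.6102, -0.0054, 0.0191]
ee_rot: [-0.0, 0.741, 0.671, 0.0]
contact_force: [-0.6, -0.3, 0.4]
width: 0.0504
```

Call:
send_rows([
  {"dp":[0.001,0.012,0],"rotation":[0,0,0]},
  {"dp":[0.003,0.025,0],"rotation":[0,0,0]},
  {"dp":[0.004,0.037,0],"rotation":[0,0,0]},
  {"dp":[0.005,0.05,0],"rotation":[0,0,0]},
  {"dp":[0.005,0.05,0],"rotation":[0,0,0]},
])

```text
clock: 12.12
position: [0.6108, -0.0005, 0.0191]
ee_rot: [0.0, 0.742, 0.671, 0.0]
contact_force: [-0.1, -0.2, -0.7]
width: 0.0501
```

Call:
send_rows([
  {"dp":[0.001,0.012,0],"rotation":[0,0,0]},
  {"dp":[0.003,0.025,0],"rotation":[0,0,0]},
  {"dp":[0.003,0.033,0],"rotation":[0,0,0]},
  {"dp":[0.003,0.033,0],"rotation":[0,0,0]},
])

```text
clock: 12.45
position: [0.6108, 0.0015, 0.0191]
ee_rot: [0.001, 0.741, 0.671, -0.001]
contact_force: [-1.3, -6.2, 0.3]
width: 0.0504
```

Call:
send_rows([
  {"dp":[0.001,0.008,0],"rotation":[0,0,0]},
  {"dp":[0.002,0.016,0],"rotation":[0,0,0]},
  {"dp":[0.002,0.016,0],"rotation":[0,0,0]},
])

```text
clock: 12.7
position: [0.6109, 0.0016, 0.0192]
ee_rot: [0.002, 0.741, 0.672, -0.003]
contact_force: [-2.5, -11.9, 1.9]
width: 0.0503
```

Call:
send_rows([
  {"dp":[-0.01,-0.1,0],"rotation":[0,0,0]},
  {"dp":[-0.035,-0.35,0],"rotation":[0,0,0]},
  {"dp":[-0.05,-0.5,0.3],"rotation":[0,0,0]},
  {"dp":[-0.08,-0.7,0.6],"rotation":[0,0,0]},
  {"dp":[-0.3,-0.7,0.9],"rotation":[0,0,0]},
  {"dp":[-0.5,-0.7,1],"rotation":[0,0,0]},
  {"dp":[-0.5,-0.7,1],"rotation":[0,0,0]},
])

```text
clock: 13.28
position: [0.5488, -0.0791, 0.143]
ee_rot: [0.001, 0.742, 0.67, 0.001]
contact_force: [0.3, -0.0, -1.9]
width: 0.0503
```

```bash
cat >> h.py <<'E'
def edges(im,L):
    # sample in L frame at z=.011 : near edge (x profile) and right edge (y profile)
    K=np.array(im['mtx'],float);rv=np.array(im['rvec'],float);t=np.array(im['tvec'],float)
    lab=cv2.cvtColor(im['color'],cv2.COLOR_RGB2LAB).astype(np.float32)
    def samp(P):
        w=poly(P,L); p=cv2.projectPoints(np.c_[w,np.full(len(w),.011)],rv,t,K,None)[0].reshape(-1,2).astype(np.float32)
        return cv2.remap(lab,p[:,0].reshape(1,-1),p[:,1].reshape(1,-1),cv2.INTER_LINEAR)[0]
    bg=np.median(samp([[-.14,-.06+.001*i] for i in range(-30,20)]),axis=0)
    def scan(pts):
        d=np.linalg.norm((samp(pts)-bg)*[.6,1.5,1.5],axis=1); return d
    out={}
    a=np.arange(-.02,.02,.0005)
    for nm,f,cs,c0 in (('near',lambda c,a:[-.105-a,c],np.arange(-.118,-.006,.004),0),('right',lambda c,a:[c,-.125-a],np.arange(-.098,-.006,.004),0)):
        E=[]
        for c in cs:
            d=scan([f(c,x) for x in a]); k=np.where(d>10)[0]
            E.append(a[k[-1]] if len(k) else np.nan)
        E=np.array(E); out[nm]=(cs,E)
        g=np.isfinite(E); 
        for _ in range(4):
            p=np.polyfit(cs[g],E[g],1); r=np.abs(np.polyval(p,cs)-E); g=g&(r<max(.0015,2*np.std(r[g])))
        print(nm,'median offset outward mm',round(np.nanmedian(E)*1e3,2),'slope rad',round(p[0],4),'n',g.sum())
    return out
E
python3 - <<'E'
from h import *
s=monitor.get_state(); print(s['position']); L=np.load('L.npy'); 
im=eyes.get_image('top'); np.save('t7.npy',im,allow_pickle=True)
B=np.r_[poly([[-.0525,-.0625]],L)[0],L[2]]; draw(im,L,B,'t7.png'); edges(im,L)
save(im,'t7c.png',(220,130,310,205),8.5)
im=eyes.get_image('side'); save(im,'s7.png',(170,140,310,240),5)
E
```

```text
[ 0.54875338 -0.0791239   0.14300777]
near median offset outward mm 1.0 slope rad 0.003 n 26
right median offset outward mm 1.0 slope rad -0.076 n 5
```

View pics/t7.png

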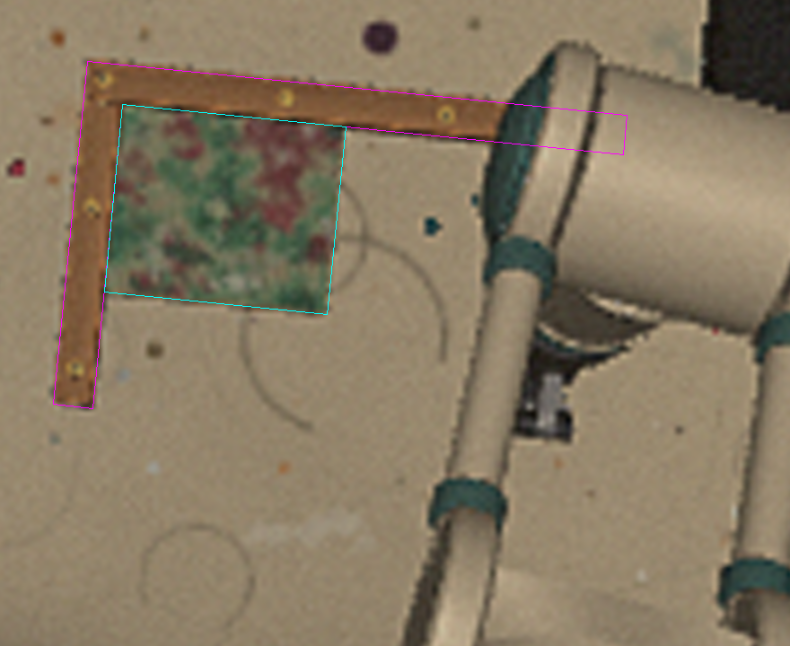

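View pics/t7c.png

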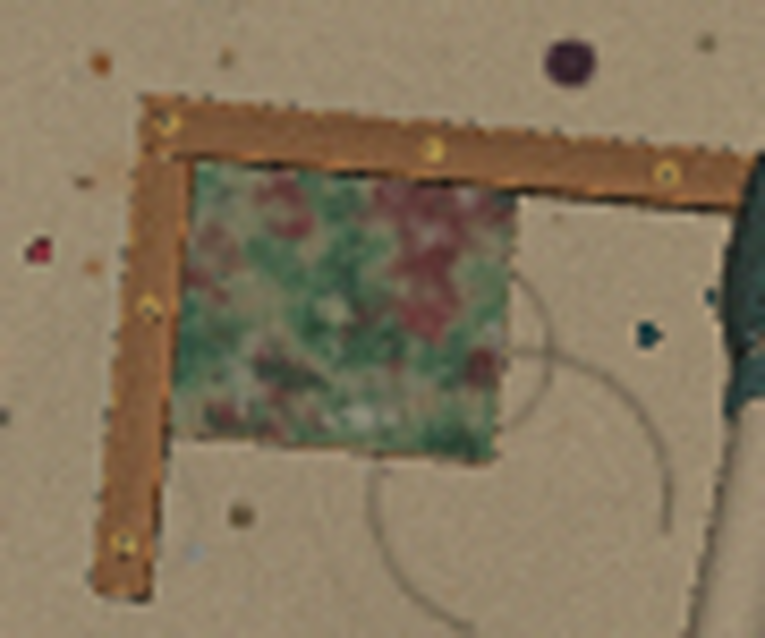

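View pics/s7.png

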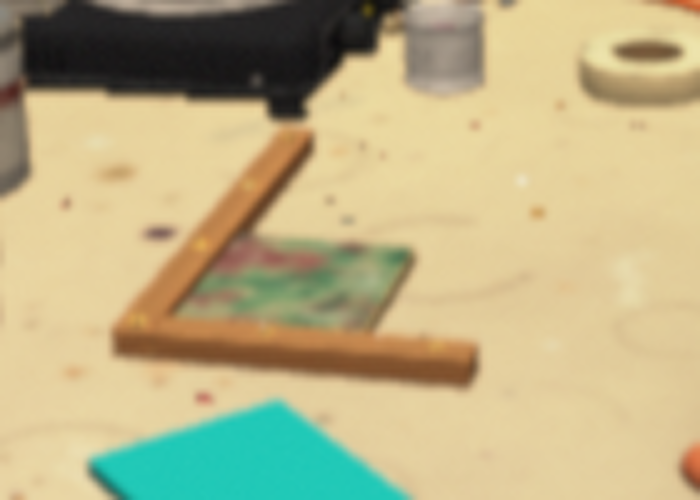

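```bash
python3 - <<'E'
from h import *
L=np.load('L.npy'); M=L.copy(); M[:2]=poly([[0,-.098]],L)[0]
print('after step1:'); edges(np.load('t4.npy',allow_pickle=True).item(),M)
o=edges(np.load('t7.npy',allow_pickle=True).item(),L); print((o['right'][1]*1e3).round(1))
i0=np.load('top0.npy',allow_pickle=True).item(); im=np.load('t7.npy',allow_pickle=True).item()
d=np.abs(i0['color'].astype(int)-im['color']).max(2)
for k,(u,v) in dict(small=(138,183),wax=(203,238),tape=(375,219),tin=(374,175)).items(): print(k,d[v-18:v+18,u-18:u+18].max(), np.median(d[v-18:v+18,u-18:u+18]))
E
```

```text
after step1:
near median offset outward mm 1.0 slope rad -0.0023 n 27
right median offset outward mm -0.5 slope rad 0.0076 n 19
near median offset outward mm 1.0 slope rad 0.003 n 26
right median offset outward mm 1.0 slope rad -0.076 n 5
[-1.  -1.   1.5 -0.5 11.5 -1.5 -1.  17.5 17.5 19.5 19.5 17.  15.  -0.5
 11.5  8.   5.   1.  -2.   0.5 -1.   0.  -0.5]
small 16 4.0
wax 13 4.0
tape 132 4.0
tin 155 6.0
```

Call:
send_rows([
  {"dp":[-0.3,0,0.3],"rotation":[0,0,0]},
  {"dp":[-0.6,0,0.6],"rotation":[0,0,0]},
  {"dp":[-0.8,0,0.8],"rotation":[0,0,0]},
  {"dp":[-0.8,0,0.8],"rotation":[0,0,0]},
  {"dp":[-0.8,0,0.8],"rotation":[0,0,0]},
])

```text
clock: 13.8
position: [0.4555, -0.0787, 0.2367]
ee_rot: [0.002, 0.742, 0.671, 0.001]
contact_force: [0.1, 0.7, -0.5]
width: 0.0508
```

```bash
python3 - <<'E'
from h import *
im=eyes.get_image('top'); save(im,'t8.png',scale=1.5); L=np.load('L.npy'); edges(im,L)
s=monitor.get_state(); print(s['clock'],s['position'],s['contact_force'],abs(s['qd']).max())
i0=np.load('top0.npy',allow_pickle=True).item(); d=np.abs(i0['color'].astype(int)-im['color']).max(2)
for k,(u,v) in dict(small=(138,183),wax=(203,238),tape=(375,219),tin=(374,175)).items(): print(k,d[v-18:v+18,u-18:u+18].max())
E
```

```text
near median offset outward mm 1.0 slope rad 0.0033 n 25
right median offset outward mm 1.0 slope rad -0.0208 n 7
13.85 [ 0.45625456 -0.07869493  0.23527918] [-0.59278087 -0.68883819  0.98232616] 0.04897497827653187
small 22
wax 14
tape 144
tin 73
```

View pics/t8.png

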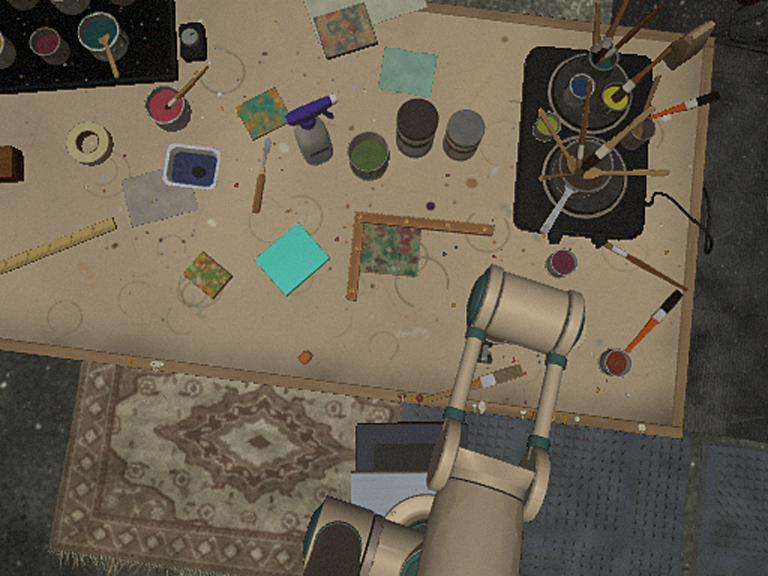

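The board sits in the corner, around (390,250) in the enlarged view. The small board, wax and tin are in their original places, and the tape roll is hidden behind the arm, at a height well above it. The arm is clear, so I'm handing in.

```bash
python3 - <<'E'
from rig import manip
print(manip.sign_off())
E
```

```text
the job is handed in; nothing more can be done
None
```

The red and green board is squared up in the corner stop, and I handed the job in at about 13.9 s. The sign-off gives no verdict.

**What I did**
- I pushed with both fingers set about 50 mm apart. The first push went straight back, which turned the board square and seated it against the long strip at about 12 N. Its centre was then about 160 mm from the short strip.
- I turned the gripper 90° and slid the board along the long strip until it met the short strip, again at about 12 N. Then I backed off and raised the arm clear.

**Last checks**
- **Long strip:** the near edge is parallel to it within about 0.003 rad. It lies about 1 mm further out than ideal, the same as right after the first push, so I put that down to the measurement.
- **Short strip:** the top picture shows the board flush. My right-edge line fit failed here (slope -0.02 to -0.08 rad from 5–7 points) because ring stains on the bench confused it. I relied on the near-edge fit, the contact force and the picture instead.
- **First board fit after push one:** it was also off (x -0.046 m) because it picked up part of the strip. I replaced it with the edge measurement.
- **Bystanders:** the small board and wax match the first picture, and the tin looks to be in its original place, though its picture difference came out high with the arm's edge near it. The arm hid the tape roll in the last top view. It stood in place in earlier side views, and the gripper never went near it.

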